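# Photometer: set the wavelength, then hold the shutter open

## Task

Take a reading position on the bench photometer: with the black knob, and leaving the shutter shut meanwhile, move the sliding arrow pointer until its tip stands opposite the line on its steel rider. Then pull the spring-return shutter out by its upright tab until the tooth on its side stands opposite the line on the other rider, and keep it there: the shutter springs shut if let go, so finish while still holding it still at the mark. Do not push the pointer by hand, do not shift the two riders, and leave the bottles, vial, cap and spoon where they are.

Things in the scene. Friction and masses are not known exactly. Their poses are not given: they have to be found in the camera images.
- photometer: Low white instrument fixed to the table, 220 (x) x 340 (y) mm, flat deck 75 mm high. Origin: centre of its underside. x points from its front (robot side) to its back, y to its left, z up; turned by up to 0.3 rad. In this frame: knob axis at (-45, +95) mm, pointer scale behind the knob, shutter at y = -85, a grey housing behind it (x 60 to 105, y -130 to -40, 45 mm above the deck).
- knob (a joint): Angle of the black knob in rad, 0 to 3.6, growing clockwise seen from above; 0.3 to 1 at the start. At 0 its bar lies along the photometer's x. It moves the pointer 20 mm per rad towards the photometer's -y (right as seen from the robot); stiff by friction (about 0.05 N m), stays where it is left.
- knob_grip (a point): Point on the knob's vertical axis, 37 mm above the deck, at the height to grip. The knob is an upright bar 42 mm long (this point's x axis), 14 mm thick (y axis), its top 7 mm above this point, on a disc of 44 mm diameter whose top is 23 mm below this point. The axes turn with the knob.
- pointer: Black arrow pointer 8 mm wide and 10 mm high on the deck behind the knob, pointing to the photometer's back (+x). Origin: the tip of the arrow, 6 mm above the deck. It slides along the photometer's y axis, driven by the knob; not to be touched.
- wave_mark: Small steel rider 14 (y) x 24 (x) x 8 mm just behind the pointer's tip with a thin black line along x on its top. Origin: the line's end nearest the pointer. The pointer is set when its tip and this line have the same y in the photometer's frame. Its place varies, always to the pointer's right (-y) at the start, so the knob turns clockwise. Clamped: leave it.
- shutter: Aluminium slide on two rods. Origin: on the deck under its tab's centre; axes as the photometer's. Slides to the photometer's -x (to the robot), up to 85 mm; shut, its origin is at x = +5 mm there. Upright tab 14 (x) x 32 (y), top 44 mm above the deck, on a foot plate 34 x 50, 9 mm high. When shut, 48 mm clear between tab and housing. A spring pulls it shut: 2.5 N, plus 70 N/m as it comes out.
- tab (a point): Point in the middle of the shutter's tab, 30 mm above the deck, at which to grip it from above (moves with the shutter).
- tooth (a point): Tip of the thin tooth on the shutter's left side, 36 mm to the +y side of the tab's centre plane and at the same x, 6 mm above the deck.
- shutter_mark: Small steel rider 14 (x) x 20 (y) x 8 mm on the deck left of the shutter's track, with a thin black line along y on its top. Origin: the line's end nearest the shutter. The shutter is at its mark when tooth and line have the same x in the photometer's frame, 30 to 65 mm out from shut. Clamped: leave it.
- vial: Glass vial, diameter 24, 45 mm high, standing on the deck between pointer scale and grey housing; origin under its centre.
- cap: Loose black screw cap, diameter 36, 14 mm high, on the deck near the front edge between knob and shutter; origin under its centre.
- amber_bottle: Amber bottle, diameter 84, 170 mm high, on the table left of the photometer; origin under its centre.
- white_bottle: White bottle, diameter 72, 150 mm high, on the table at the right rear; origin under its centre.
- brown_jar: Brown jar, diameter 56, 100 mm high, on the table at the right front; origin under its centre.
- spoon: Steel spoon 180 mm long lying on the table in front of the photometer, to the left.

How it is judged (in metres and radians):
On the way, in this order (a step that is already met when the one before it is completed fails the run):
1. the pointer stands opposite the line on its rider (within 3 mm) while the shutter is still shut (within 8 mm) (y of pointer in the frame of wave_mark between -0.003 and 0.003 m and x of shutter in the frame of photometer above -0.003 m), for 0.3 s.
2. the shutter is pulled out to its mark (within 4 mm) and held there by the fingers, the pointer still set (y of pointer in the frame of wave_mark between -0.003 and 0.003 m and x of tooth in the frame of shutter_mark between -0.004 and 0.004 m and contact force between the fingers and shutter above 1.5 N), for 0.5 s.
At the end, for the whole second after the job is handed in: The fingers hold the shutter still (under 10 mm/s, contact force over 1.5 N) with its tooth within 4 mm of the line on its rider, and the pointer's tip is within 3 mm of the line on its own rider (all of step 2 and linear speed of shutter below 0.01 m/s); the arm keeps its last pose, push and grip.
It fails at once if the pointer is pushed directly (over 1 N) (contact force between any of the fingers, the arm and pointer above 1 N).
It fails at once if a rider is shifted by more than 2 mm (distance of any of wave_mark, shutter_mark from where it was at the start of the episode above 0.002 m).
It fails at once if a bottle, the vial, the cap or the spoon is moved by more than 20 mm (distance of any of vial, cap, amber_bottle, white_bottle, brown_jar, spoon from where it was at the start of the episode above 0.02 m).
It also fails if it takes over 72 s, if anything falls off the work surface, if the arm or the gripper's body presses on something with over 40 N, if the wrist force passes 120 N, or if a joint passes its speed limit or range.

## Robot

A 7-joint arm with a two-finger parallel gripper is mounted at the origin on the work surface. World frame = base frame: x ahead of the robot, y to its left, z up, the work surface at z = 0. Lengths are in mm, angles in rad, forces in N, time in s.
With the tool pointing down it reaches from about 350 to 900 mm from the base axis. Payload 7.2 kg.
Tool frame: the origin (TCP) lies midway between the tips of the shut fingers; the grasp point (between the pads) lies 19 mm behind it; z points along the fingers, y is the line along which they close (so a half turn about z gives the same grasp; the last joint's range is limited). The gripper opens to 88 mm and grips with 3 to 60 N. Pads are 20 mm wide; open, the fingers measure 115 mm over their backs; the gripper's body (75 mm by 178 mm) begins 61 mm behind the grasp point.
Start: joints at [1.101, 0.411, -0.013, 1.596, 0.006, 1.134, -0.082], TCP at [244.411, -575.232, 222.653] pointing down, gripper open.
Joint ranges: [-2.95, 2.95], [-0.29, 1.99], [-1.47, 1.44], [0.14, 2.54], [-1.03, 4.17], [0.13, 1.85], [-2.86, 2.86]. Speed limits (rad/s): [2.39, 2.39, 3.01, 3.01, 3.14, 3.14, 3.14].

## Interface

Orientations are given as a rotation vector (axis times angle).
In Python, from plant import manip gives the robot as it stands.
- The arm moves only by the shell command python3 -m creep 'ROWS'. ROWS is a JSON object whose one key "series" holds a list of rows, each a list of 7 numbers: the shift along the tool's x, y, z in mm, then the turn, a rotation vector about the tool's x, y, z in degrees, then the opening, from 0 (shut) to 1 (fully open). A call has 1 to 12 rows; each row shifts and turns the commanded pose from where the row before left it, along the tool's axes as they then stand; what a row does not reach is not made up. A row lasts 1/8 s, in which the tool goes at most 62.5 mm and 10.7 degrees, less where a joint would pass 70% of its speed; a pose out of reach is approached as far as the arm can. A call is refused whole if a number of a shift passes 62.5 or a number of a turn 10.7, either way. A call with a gripper value outside its range is refused whole. The fingers move at their own pace and stop on an object; the grip force is fixed at half the most. Time passes only in rows, so rows that do not move let the fingers close. It gives the time, the measured TCP pose, the force, the opening and the grip force at its end, in the units of the state.
- manip.get_obs(): the state, without advancing time (a new reading comes with each control period).
- manip.grab_frame(name): name is "scene" or "side" or "wrist"; returns a dict with "frame" (400x640x3 uint8, red, green, blue), "z_map" (400x640 float32, mm along the optical axis (not along the pixel's ray), 0 where there is no reading), "fx", "fy", "cx", "cy" (pixels), "R" (3x3) and "t" (3): a world point X has camera coordinates R X + t; the wrist camera has in their place "T_tool_cam" (4x4, takes a point from camera to tool coordinates, whose origin is the TCP and whose axes are the flange's). Camera axes: x right, y down, z forward; pixel columns grow to the right and rows downward; lengths in mm; the calibration is good to about 2 mm. The wrist camera is an equidistant fisheye: a pixel r from the principal point sees the ray r / f radians off the axis. A picture is of the moment at which its call begins: read the wrist's pose just before it.
- manip.finish_job(): hands the job in; it is judged then, once.
Trained networks look in a picture, given as the dict that the camera call returned (one of the last four; its "shot" number tells which), for a name from the list of things; names that differ only in an ending like _2 or _b are one class to them, and where a whole thing is asked for, a point or a joint stands for the part that bears it (a point fixed in the world has none). Each returns a list of dicts, best first, with "p" (0 to 1); they miss things now and then, are a little off and sometimes report something else, mostly with a low value. They report only what shows in the picture. A call takes as long as a camera call.
- manip.find_in(picture, query): "location" ([x, y, z] in mm, in world coordinates, good to about 4 mm: the middle of the surface that is visible of it).
The state is a dict: "time": time; "joints": joint angles; "dq": joint speeds; "tau": joint torques, N m; "eef_pos": TCP position; "tcp_rot": TCP orientation; "wrist_force": force on the tool from outside, world axes, zero at the start; "wrist_torque": the same for the moment, N m; "gripper_width": finger opening in mm; "grasp_force": force on a finger pad.
Only numpy, scipy, OpenCV 4.12 (cv2) and the standard library are available. Lean on these libraries where they do the work, as an engineer would, in place of code of your own. Each camera call takes 0.05 s, during which the arm holds its last target. There are 200 camera calls.

## Working session

There is one attempt and no reset: what is moved stays moved. The work goes in short steps, Python scripts to look and compute and a shell command to move; the robot and the scene stay as the last step left them, time stands still between calls to the robot, and variables do not carry over. Pictures are saved under pics/ and viewed, at most 10 in all, crops included, and the job is handed in when it is done.

```bash
mkdir -p pics
cat > h.py <<'E'
import numpy as np, cv2, json
from plant import manip
from scipy.spatial.transform import Rotation as Ro
def save(p,name): cv2.imwrite('pics/'+name+'.png',p['frame'][:,:,::-1])
def cloud(p):
    z=p['z_map'].astype(float); v,u=np.mgrid[:400,:640]
    c=np.stack([(u-p['cx'])/p['fx']*z,(v-p['cy'])/p['fy']*z,z],-1)
    w=(c-np.array(p['t']))@np.array(p['R'])
    w[z<=0]=np.nan
    return w
E
python3 - <<'E'
from h import *
o=manip.get_obs(); print(o['eef_pos'],o['tcp_rot'],o['wrist_force'],o['gripper_width'],o['time'])
for n in ['scene','side']:
    p=manip.grab_frame(n); save(p,n+'0'); print(n,p['fx'],p['cx'],p['cy'],np.round(p['R'],3).tolist(),p['t'])
    for q in ['photometer','knob','pointer','wave_mark','shutter','tab','tooth','shutter_mark','vial','cap']:
        r=manip.find_in(p,q); print(q,[(np.round(d['location']).tolist(),round(d['p'],2)) for d in r[:2]])
E
```

```text
[ 244.1922747  -574.7561387   221.80385741] [-3.07683876e+00 -6.26642243e-01  6.79571743e-04] [ 0.12553765 -0.34142616 -0.1514045 ] 88.15073602148247 0.0
scene 428.986593491757 313.8082041381488 194.75798230170247 [[0.616, 0.788, 0.009], [0.634, -0.489, -0.599], [-0.467, 0.375, -0.801]] [-275.54308756 -280.89351069 1632.69491967]
photometer [([578.0, 10.0, 76.0], 0.67)]
knob [([492.0, 115.0, 96.0], 0.6)]
pointer [([686.0, -426.0, 102.0], 0.28)]
wave_mark []
shutter []
tab [([594.0, -38.0, 82.0], 0.75), ([488.0, 122.0, 92.0], 0.67)]
tooth []
shutter_mark [([594.0, -37.0, 83.0], 0.22)]
vial []
cap [([485.0, 39.0, 94.0], 0.69)]
side 424.33320218050903 319.860181201559 203.23592670322435 [[-0.927, -0.374, 0.001], [-0.27, 0.667, -0.695], [0.26, -0.645, -0.719]] [ 452.62760789  239.28211464 1000.71592249]
photometer [([545.0, 104.0, 75.0], 0.72), ([657.0, -401.0, 82.0], 0.49)]
knob [([407.0, -379.0, 66.0], 0.69), ([484.0, 132.0, 99.0], 0.63)]
pointer [([565.0, 178.0, 83.0], 0.59)]
wave_mark []
shutter [([546.0, 101.0, 74.0], 0.72), ([584.0, -23.0, 84.0], 0.65)]
tab [([582.0, -21.0, 88.0], 0.74)]
tooth [([580.0, -24.0, 86.0], 0.78)]
shutter_mark [([485.0, 134.0, 102.0], 0.61), ([525.0, 6.0, 86.0], 0.43)]
vial [([638.0, 77.0, 110.0], 0.62), ([576.0, 404.0, 145.0], 0.16)]
cap [([477.0, 43.0, 93.0], 0.58)]
```

View pics/scene0.png

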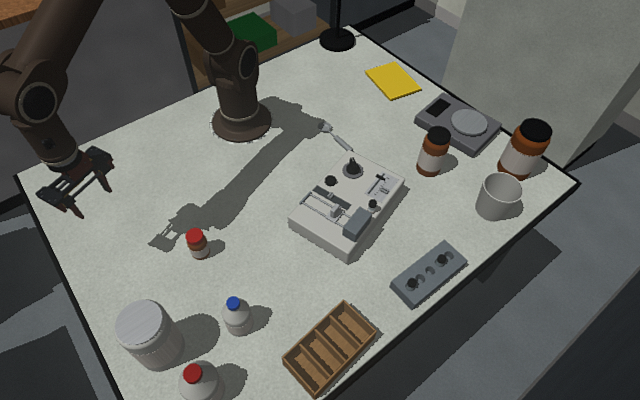

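View pics/side0.png

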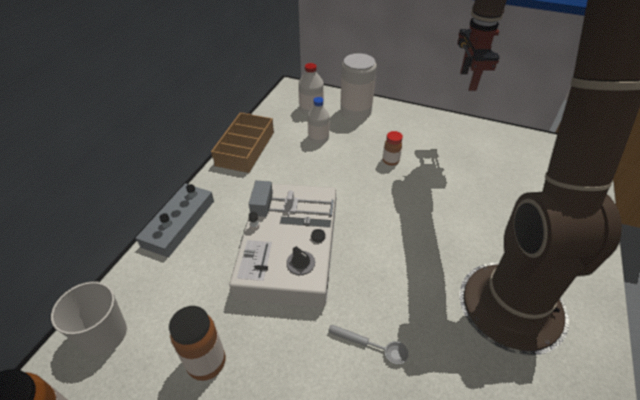

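Both views show the photometer (scene ~(345,205), side ~(285,240)): knob to the left, shutter to the right with the housing, and the vial behind. I'll fit the deck from depth.

Run:
```python
from h import *
for n in ['scene','side']:
    p=manip.grab_frame(n); w=cloud(p)
    m=(abs(w[...,2]-75)<6)&(abs(w[...,0]-560)<230)&(abs(w[...,1]-40)<260)
    m=m.astype(np.uint8); k,l,s,c=cv2.connectedComponentsWithStats(m)
    i=1+np.argmax(s[1:,4]); P=w[l==i]
    print(n,len(P),np.median(P[:,2]),cv2.minAreaRect(P[:,:2].astype(np.float32)))
    q=P[:,:2]
    # projection percentiles
```

```text
scene 4773 75.97705897551609 ((558.1356201171875, 46.01470947265625), (220.4453582763672, 344.7731628417969), 16.80765724182129)
side 7550 75.0549624171891 ((556.8305053710938, 47.16007995605469), (219.38043212890625, 343.4442443847656), 16.468692779541016)
```

```bash
python3 -m creep '{"series":[[20,-20,-10,0,0,0,1],[40,-40,-10,0,0,0,1],[42,-42,-10,0,0,0,1],[42,-42,-10,0,0,0,1],[42,-42,-10,0,0,0,1],[42,-42,-10,0,0,0,1],[42,-42,-10,0,0,0,1],[42,-42,0,0,0,0,1],[42,-42,0,0,0,0,1],[42,-42,0,0,0,0,1],[42,-42,0,0,0,0,0.5],[20,-20,0,0,0,0,0.5]]}'
cat >> h.py <<'E'
C0=np.array([557.5,46.6]); YAW=np.radians(16.6)
def loc(X):
    X=np.asarray(X,float); d=X[...,:2]-C0; c,s=np.cos(YAW),np.sin(YAW)
    return np.stack([d[...,0]*c+d[...,1]*s,-d[...,0]*s+d[...,1]*c,X[...,2]-75],-1)
def world(l):
    c,s=np.cos(YAW),np.sin(YAW); l=np.asarray(l,float)
    return np.stack([C0[0]+l[...,0]*c-l[...,1]*s,C0[1]+l[...,0]*s+l[...,1]*c,75+l[...,2]],-1)
def wrist():
    o=manip.get_obs(); p=manip.grab_frame('wrist')
    T=np.array(p['T_tool_cam']); A=np.eye(4); A[:3,:3]=Ro.from_rotvec(o['tcp_rot']).as_matrix(); A[:3,3]=o['eef_pos']
    return o,p,A@T
def ortho(p,M,x0,x1,y0,y1,zl,s):
    # top-down rectified image in photometer frame at height zl above deck; s px/mm; up=+x, left=+y
    xs=np.arange(x1,x0,-1/s); ys=np.arange(y1,y0,-1/s); Y,X=np.meshgrid(ys,xs)
    W=world(np.stack([X,Y,np.full_like(X,zl)],-1))
    c=(W-M[:3,3])@M[:3,:3]; rr=np.hypot(c[...,0],c[...,1]); th=np.arctan2(rr,c[...,2]); k=p['fx']*th/np.maximum(rr,1e-9)
    return cv2.remap(p['frame'],(p['cx']+k*c[...,0]).astype(np.float32),(p['cy']+k*c[...,1]).astype(np.float32),cv2.INTER_CUBIC)[:,:,::-1]
E
python3 - <<'E'
from h import *
o,p,M=wrist(); print(o['eef_pos'],o['tcp_rot'],o['joints'],p['fx']); save(p,'w1'); print(np.round(M,3))
for q in ['knob','pointer','wave_mark','tab','tooth','shutter_mark','vial','cap']:
    r=manip.find_in(p,q); print(q,[(np.round(loc(d['location']),1).tolist(),round(d['p'],2)) for d in r[:2]])
cv2.imwrite('pics/o1.png',ortho(p,M,-110,110,-150,170,6,2.4))
E
```

```text
time: 2.7
eef_pos: [487.4, 28.9, 292.9]
tcp_rot: [-3.076, -0.632, -0.002]
wrist_force: [-0.5, -0.7, -0.5]
gripper_width: 71.4
grasp_force: 0.0
[487.3958096   28.92895056 292.93211451] [-3.07643141e+00 -6.32417263e-01 -1.54121790e-03] [ 0.30261841  0.15686946 -0.51701572  1.79093614  0.08162071  1.2141201
 -1.40289217] 309.70691628693146
[[ 3.94000e-01 -8.83000e-01 -2.56000e-01  5.58035e+02]
 [-9.19000e-01 -3.79000e-01 -1.08000e-01  5.87870e+01]
 [-2.00000e-03  2.77000e-01 -9.61000e-01  4.55356e+02]
 [ 0.00000e+00  0.00000e+00  0.00000e+00  1.00000e+00]]
knob [([-43.5, 95.5, 18.6], 0.79), ([79.4, -3.0, 45.6], 0.45)]
pointer [([42.9, 120.8, 11.2], 0.74)]
wave_mark [([75.7, 81.7, 6.5], 0.52)]
tab [([6.7, -77.6, 10.2], 0.85)]
tooth [([4.4, -79.0, 4.9], 0.66), ([-46.1, -27.6, 7.6], 0.57)]
shutter_mark [([-43.3, -28.5, 7.9], 0.56), ([82.2, -6.9, 46.9], 0.54)]
vial [([80.5, -5.3, 45.8], 0.77)]
cap [([-73.6, 15.2, 15.5], 0.89)]
```

View pics/o1.png

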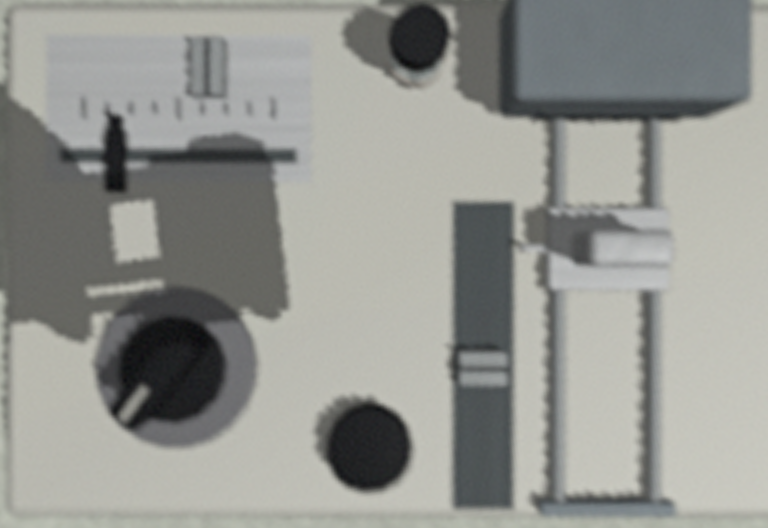

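The rectified view shows everything: pointer tip at (113,113), wave line at column 207 (about 39 mm away), tooth at (515,243), shutter line at row 369 (about 52 mm), and the knob bar running to the lower left. Next I'll measure the knob angle more closely.

Run:
```python
from h import *
o,p,M=wrist()
im=ortho(p,M,-85,-5,55,135,44,5); im=cv2.convertScaleAbs(im,alpha=2.5,beta=20)
im2=ortho(p,M,40,120,65,145,6,5)
cv2.imwrite('pics/k1.png',np.hstack([im,im2]))
```

```text
(no output)
```

View pics/k1.png

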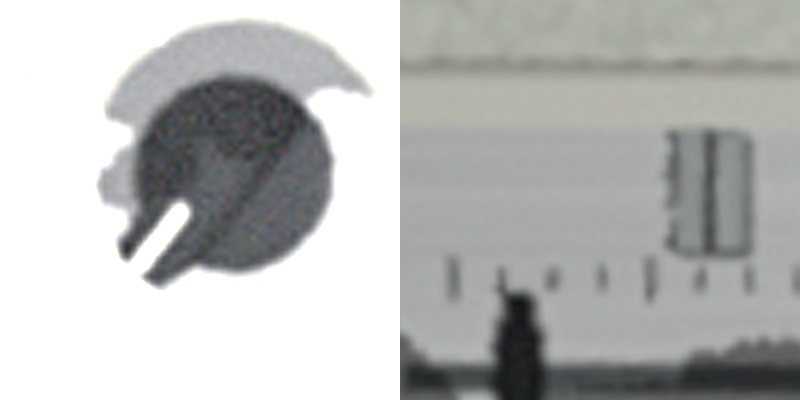

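The bar stands at about 37° (knob 0.65 rad), and the pointer needs about 39 mm, which is 111° clockwise. I'll use the flipped grip for wrist range: shift above the knob, then turn counter-clockwise first.

```bash
python3 -m creep '{"series":[[19.3,-44.2,0,0,0,0,0.5],[19.3,-44.2,0,0,0,0,0.5],[0,0,5,0,0,-10.6,0.45],[0,0,5,0,0,-10.6,0.45],[0,0,5,0,0,-10.6,0.45],[0,0,5,0,0,-10.6,0.45],[0,0,5,0,0,-10.6,0.45],[0,0,5,0,0,-10.6,0.45],[0,0,5,0,0,-10.6,0.45],[0,0,5,0,0,-10.6,0.45],[0,0,5,0,0,-10.6,0.45],[0,0,5,0,0,-10.6,0.45]]}'
python3 -c "
from h import *
o=manip.get_obs();print(o['joints'],loc(o['eef_pos']));R=Ro.from_rotvec(o['tcp_rot']).as_matrix();print(np.degrees(np.arctan2(R[1,0],R[0,0])),R[:,2])"
```

```text
time: 4.7
eef_pos: [487.9, 121.2, 242.6]
tcp_rot: [1.345, 2.839, -0.0]
wrist_force: [0.3, 0.3, -1.0]
gripper_width: 39.5
grasp_force: 0.0
[ 0.3720236   0.29270746 -0.85847239  1.81895092  0.2432288   1.13955957
  0.11779492] [-45.42333078  91.35189213 167.56105752]
129.30612296519521 [ 2.35555212e-04 -3.45655256e-04 -9.99999913e-01]
```

```bash
python3 -m creep '{"series":[[3.3,2.8,10,0,0,-10.1,0.45],[0,0,20,0,0,-10,0.45],[0,0,25,0,0,-10,0.45],[0,0,25,0,0,0,0.45],[0,0,25,0,0,0,0.45],[0,0,20,0,0,0,0.45],[0,0,10,0,0,0,0.45],[0,0,8,0,0,0,0.45],[0,0,4,0,0,0,0.45]]}'
cat >> h.py <<'E'
def st():
    o=manip.get_obs();R=Ro.from_rotvec(o['tcp_rot']).as_matrix()
    print('t',round(o['time'],2),'loc',np.round(loc(o['eef_pos']),1),'yaw',round(np.degrees(np.arctan2(R[1,0],R[0,0])),2),'w',round(o['gripper_width'],1),'F',np.round(o['wrist_force'],1),'Mz',np.round(o['wrist_torque'],2),'q',np.round(o['joints'],2))
E
python3 - <<'E'
from h import *
st(); o,p,M=wrist(); 
a=ortho(p,M,-100,0,40,140,44,4)
b=ortho(p,M,20,120,40,140,6,4)
cv2.imwrite('pics/k2.png',np.hstack([cv2.convertScaleAbs(a,alpha=2.,beta=10),b]))
E
```

```text
time: 5.82
eef_pos: [488.1, 126.3, 95.6]
tcp_rot: [0.569, 3.089, 0.0]
wrist_force: [0.2, 0.6, -1.0]
gripper_width: 39.4
grasp_force: 0.0
t 5.83 loc [-43.8  96.2  20.6] yaw 159.12 w 39.4 F [ 0.2  0.6 -1. ] Mz [ 0.02 -0.13  0.05] q [ 0.32  0.51 -0.85  1.98  0.5   0.88  0.4 ]
```

View pics/k2.png

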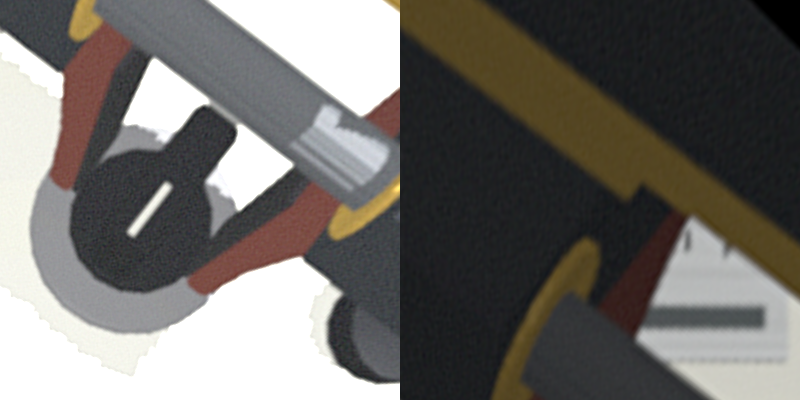

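The bar sits between the fingers (bar around (185,170), fingers at (80,180) and (215,280)). I'll close, then turn 106° in two calls.

```bash
python3 -m creep '{"series":[[0,0,0,0,0,0,0],[0,0,0,0,0,0,0],[0,0,0,0,0,0,0],[0,0,0,0,0,5,0],[0,0,0,0,0,8,0],[0,0,0,0,0,8,0],[0,0,0,0,0,8,0],[0,0,0,0,0,8,0],[0,0,0,0,0,8,0],[0,0,0,0,0,5,0],[0,0,0,0,0,0,0]]}'; python3 -c "
from h import *
st()"
```

```text
time: 7.25
eef_pos: [487.8, 125.8, 95.9]
tcp_rot: [1.821, 2.559, -0.001]
wrist_force: [-2.7, -2.1, 3.8]
gripper_width: 13.8
grasp_force: 30.0
t 7.25 loc [-44.2  95.8  20.9] yaw 109.15 w 13.8 F [-2.7 -2.1  3.8] Mz [-0.55  0.3  -0.04] q [ 0.16  0.44 -0.64  1.98  0.36  0.83 -0.35]
```

```bash
python3 -m creep '{"series":[[0,0,0,0,0,5,0],[0,0,0,0,0,8,0],[0,0,0,0,0,8,0],[0,0,0,0,0,8,0],[0,0,0,0,0,8,0],[0,0,0,0,0,8,0],[0,0,0,0,0,8,0],[0,0,0,0,0,4,0],[0,0,0,0,0,0,0],[0,0,0,0,0,0,0]]}'
python3 - <<'E'
from h import *
st(); o,p,M=wrist()
b=ortho(p,M,30,110,50,150,6,5)
s=manip.grab_frame('side'); q=cv2.resize(s['frame'][225:295,225:305,::-1],None,fx=5,fy=5,interpolation=cv2.INTER_CUBIC)
b=b[:350,:400]
cv2.imwrite('pics/k3.png',np.hstack([b,q[:350,:400]]))
E
```

```text
time: 8.5
eef_pos: [487.4, 125.8, 95.9]
tcp_rot: [2.82, 1.383, -0.002]
wrist_force: [-2.5, -2.2, 6.8]
gripper_width: 14.0
grasp_force: 30.0
t 8.5 loc [-44.5  95.9  20.9] yaw 52.25 w 14.0 F [-2.5 -2.2  6.8] Mz [-0.58  0.67 -0.07] q [-0.02  0.4  -0.41  2.    0.22  0.79 -1.21]
```

View pics/k3.png

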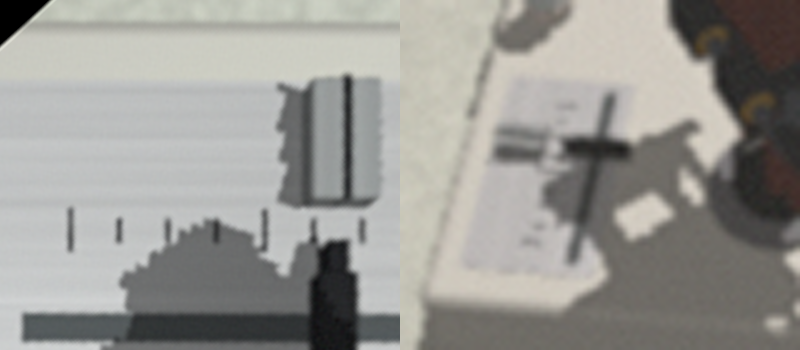

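The wrist view shows the pointer centre at column 334 and the rider line at column 347, so about 2.6 mm is left, or 7°.

```bash
python3 -m creep '{"series":[[0,0,0,0,0,3,0],[0,0,0,0,0,3,0],[0,0,0,0,0,1,0],[0,0,0,0,0,0,0],[0,0,0,0,0,0,0]]}'
python3 - <<'E'
from h import *
st(); o,p,M=wrist(); print('cam',loc(M[:3,3]))
b=ortho(p,M,30,100,55,115,8,8)
cv2.imwrite('pics/k4.png',b)
E
```

```text
time: 9.22
eef_pos: [487.4, 125.8, 95.9]
tcp_rot: [2.899, 1.208, -0.002]
wrist_force: [-4.1, -1.9, 7.3]
gripper_width: 13.5
grasp_force: 30.0
t 9.22 loc [-44.5  95.9  20.9] yaw 45.25 w 13.5 F [-4.1 -1.9  7.3] Mz [-0.5   0.66 -0.03] q [-0.04  0.39 -0.39  2.    0.2   0.79 -1.32]
cam [ 23.23336271 132.23592354 183.1657537 ]
```

View pics/k4.png

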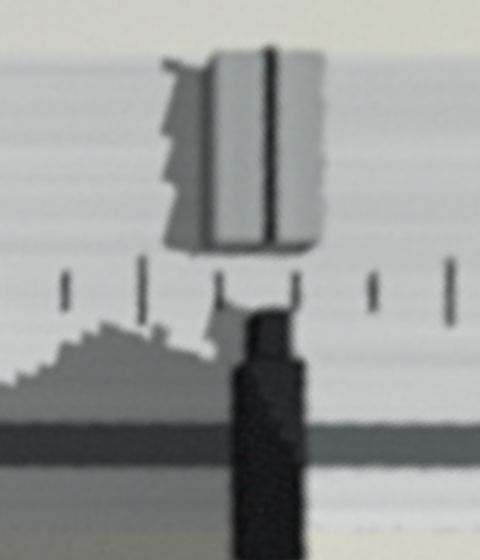

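Line at column 270 and pointer at about 264 once parallax is taken out. I'll nudge 1.5°, release, lift and travel to the tab.

```bash
python3 -m creep '{"series":[[0,0,0,0,0,1.5,0],[0,0,0,0,0,0,0],[0,0,0,0,0,0,0],[0,0,0,0,0,0,0.4],[0,0,0,0,0,0,0.4],[0,0,0,0,0,0,0.4],[0,0,-20,0,0,0,0.4],[0,0,-40,0,0,0,0.4],[0,0,-30,0,0,0,0.4],[0,0,0,0,0,0,0.4]]}'
python3 - <<'E'
from h import *
st(); o,p,M=wrist(); print('cam',loc(M[:3,3]))
b=ortho(p,M,30,100,55,115,8,7)
c=ortho(p,M,-60,20,-100,-50,6,6)
b=b[:480]; cv2.imwrite('pics/k5.png',np.hstack([b,c[:480,:300]]))
E
```

```text
time: 10.52
eef_pos: [489.3, 126.7, 187.7]
tcp_rot: [2.916, 1.167, 0.007]
wrist_force: [1.1, -0.0, -0.0]
gripper_width: 35.1
grasp_force: 0.0
t 10.53 loc [-42.5  96.3 112.7] yaw 43.64 w 35.1 F [ 1.1 -0.  -0. ] Mz [-0.02 -0.02  0.04] q [-0.01  0.27 -0.41  1.91  0.13  0.98 -1.28]
cam [ 25.36287037 130.66349929 275.35744603]
```

View pics/k5.png

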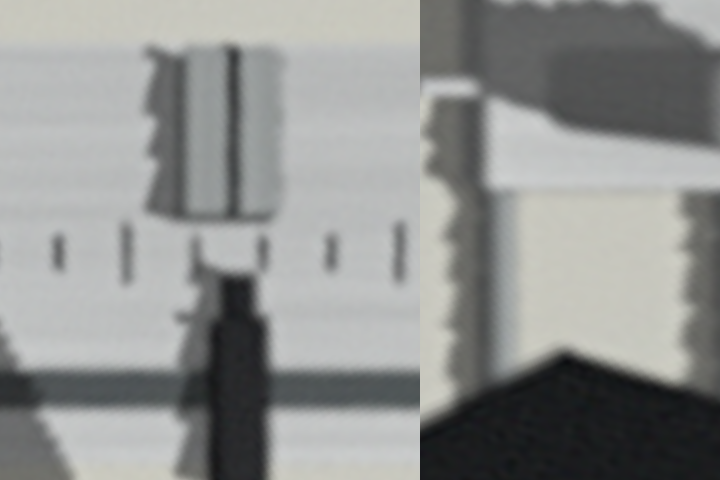

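The pointer is set (tip column 237, line 233, under 0.5 mm after parallax). Now to the tab.

```bash
python3 -m creep '{"series":[[-5,23,-10,0,0,0,0.4],[-8,36,-10,0,0,0,0.4],[-9,41,0,0,0,0,0.4],[-9,41,0,0,0,0,0.4],[-9,42,0,0,0,0,0.4],[0,0,0,0,0,-10.5,0.4],[0,0,0,0,0,-10.5,0.4],[0,0,0,0,0,-10.5,0.4],[0,0,0,0,0,-10.5,0.4],[0,0,0,0,0,-10.5,0.4],[0,0,0,0,0,-10.5,0.4],[0,0,0,0,0,0,0.4]]}'
python3 - <<'E'
from h import *
st(); o,p,M=wrist(); print('cam',loc(M[:3,3]))
cv2.imwrite('pics/t1.png',np.hstack([ortho(p,M,-70,50,-120,-20,44,4),ortho(p,M,-70,50,-120,-20,7,4)]))
E
```

```text
time: 12.08
eef_pos: [584.5, -34.0, 204.0]
tcp_rot: [-1.877, -2.516, 0.002]
wrist_force: [0.6, 0.3, 0.3]
gripper_width: 35.0
grasp_force: 0.0
t 12.07 loc [  2.8 -84.9 129. ] yaw 106.56 w 35.0 F [0.6 0.3 0.3] Mz [-0.04 -0.04  0.02] q [ 0.38  0.42 -0.53  1.69  0.23  1.1   0.06]
cam [  4.11934649  -9.3530054  291.42112734]
```

View pics/t1.png

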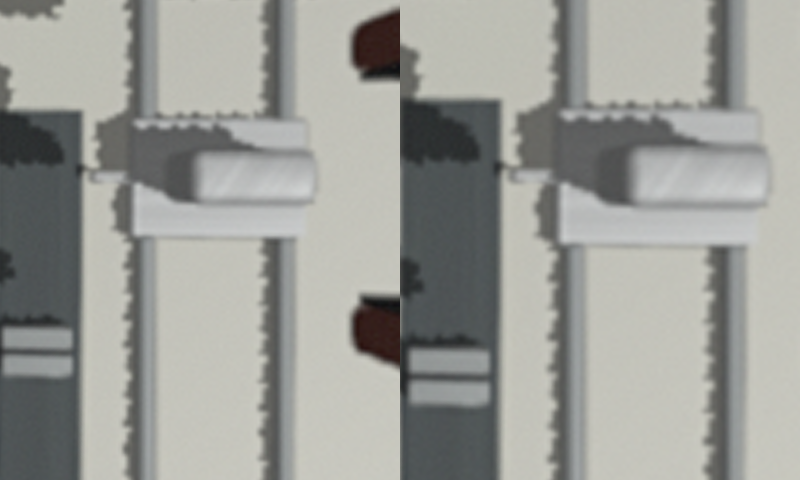

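Tab at local (6,-84), tooth at row 175 and line at row 376 in the right half, so the pull is about 50 mm. I'll descend on the tab and close.

```bash
python3 -m creep '{"series":[[0,2.5,20,0,0,0,0.4],[0,0,30,0,0,0,0.4],[0,0,30,0,0,0,0.4],[0,0,20,0,0,0,0.4],[0,0,10,0,0,0,0.4],[0,0,5,0,0,0,0.4],[0,0,0,0,0,0,0.4],[0,0,0,0,0,0,0],[0,0,0,0,0,0,0],[0,0,0,0,0,0,0],[0,0,0,0,0,0,0]]}'; python3 -c "
from h import *
st()"
```

```text
time: 13.5
eef_pos: [587.1, -33.5, 91.1]
tcp_rot: [-1.877, -2.519, 0.001]
wrist_force: [-4.2, -0.9, 5.6]
gripper_width: 14.0
grasp_force: 30.0
t 13.5 loc [  5.5 -85.2  16.1] yaw 106.6 w 14.0 F [-4.2 -0.9  5.6] Mz [-0.24  0.76 -0.06] q [ 0.33  0.54 -0.49  1.79  0.32  0.89 -0.01]
```

Gripped at 14 mm. I'll pull 47 mm, then look.

```bash
python3 -m creep '{"series":[[0,-3,0,0,0,0,0],[0,-7,0,0,0,0,0],[0,-8,0,0,0,0,0],[0,-8,0,0,0,0,0],[0,-8,0,0,0,0,0],[0,-7,0,0,0,0,0],[0,-4,0,0,0,0,0],[0,-2,0,0,0,0,0],[0,0,0,0,0,0,0],[0,0,0,0,0,0,0]]}'
python3 - <<'E'
from h import *
st(); o,p,M=wrist(); print('cam',loc(M[:3,3]))
cv2.imwrite('pics/t2.png',np.hstack([ortho(p,M,-80,-20,-70,-20,7,8),ortho(p,M,30,100,60,110,8,7)[:480,:350]]))
E
```

```text
time: 14.75
eef_pos: [543.0, -46.5, 91.1]
tcp_rot: [1.876, 2.518, 0.002]
wrist_force: [5.4, 0.5, 3.4]
gripper_width: 13.2
grasp_force: 30.0
t 14.75 loc [-40.5 -85.1  16.1] yaw 106.62 w 13.2 F [5.4 0.5 3.4] Mz [ 0.1  -1.26 -0.09] q [ 0.38  0.48 -0.5   1.9   0.3   0.84  0.01]
cam [-39.8859414   -9.29117897 178.42743877]
```

View pics/t2.png

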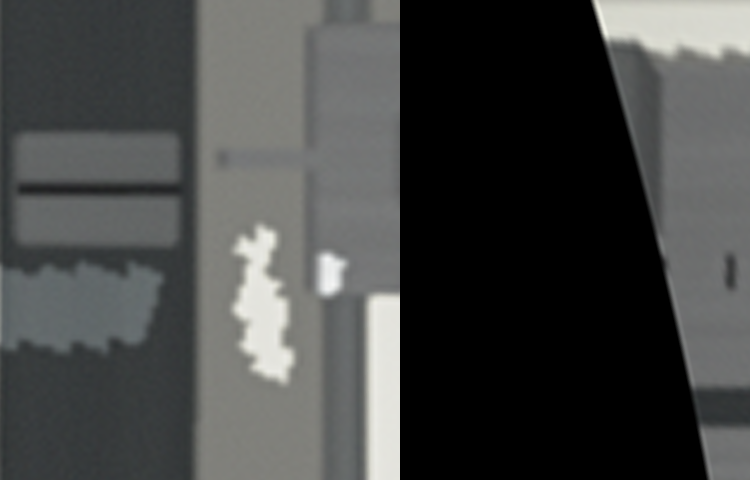

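The tooth is at row 158 and the line at row 188, so 3.75 mm is left. I'll pull that and check the rows numerically.

```bash
cat > m.py <<'E'
from h import *
st(); o,p,M=wrist(); g=cv2.cvtColor(ortho(p,M,-80,-20,-70,-20,7,8),cv2.COLOR_BGR2GRAY).astype(float)
L=g[140:240,30:170].mean(1); print('line row',140+L.argmin())
T=cv2.cvtColor(ortho(p,M,-80,-20,-70,-20,7,8),cv2.COLOR_BGR2LAB)
t=g[120:225,240:290].mean(1); print('tooth profile',np.round(t[::4]).astype(int).tolist())
e=g[20:320,316:350].mean(1); print('plate',np.round(e[::10]).astype(int).tolist())
E
python3 m.py
python3 -m creep '{"series":[[0,-2,0,0,0,0,0],[0,-1.7,0,0,0,0,0],[0,0,0,0,0,0,0],[0,0,0,0,0,0,0],[0,0,0,0,0,0,0],[0,0,0,0,0,0,0]]}'; python3 m.py
```

```text
t 14.8 loc [-40.4 -85.1  16.1] yaw 106.62 w 13.8 F [4.7 0.4 3. ] Mz [ 0.11 -1.27 -0.01] q [ 0.38  0.48 -0.5   1.9   0.3   0.84  0.01]
line row 189
tooth profile [128, 127, 127, 127, 128, 128, 127, 123, 120, 119, 118, 119, 123, 126, 128, 128, 127, 127, 127, 127, 127, 127, 127, 127, 127, 128, 133]
plate [103, 114, 117, 116, 114, 115, 115, 115, 118, 117, 115, 116, 117, 117, 117, 117, 117, 115, 117, 120, 118, 116, 115, 123, 195, 192, 193, 174, 104, 105]
time: 15.6
eef_pos: [539.6, -47.6, 91.1]
tcp_rot: [1.876, 2.518, 0.002]
wrist_force: [6.2, 1.5, 2.7]
gripper_width: 13.7
grasp_force: 30.0
t 15.6 loc [-44.1 -85.1  16.1] yaw 106.62 w 13.7 F [6.2 1.5 2.7] Mz [ 0.13 -1.31 -0.1 ] q [ 0.39  0.48 -0.5   1.91  0.3   0.83  0.02]
line row 189
tooth profile [127, 126, 127, 127, 127, 127, 126, 127, 127, 127, 127, 126, 127, 126, 123, 120, 118, 117, 119, 121, 125, 127, 127, 127, 127, 127, 126]
plate [105, 106, 106, 104, 114, 116, 115, 113, 114, 114, 115, 117, 117, 114, 115, 116, 116, 117, 116, 117, 114, 117, 119, 117, 115, 115, 114, 156, 170, 151]
```

Tooth at row 187 and line at row 189, so they agree within 0.3 mm. I'll hold briefly and hand in.

```bash
python3 -m creep '{"series":[[0,0,0,0,0,0,0],[0,0,0,0,0,0,0],[0,0,0,0,0,0,0],[0,0,0,0,0,0,0]]}' && python3 -c "
from plant import manip
print(manip.finish_job())"
```

```text
time: 16.15
eef_pos: [539.6, -47.5, 91.1]
tcp_rot: [1.876, 2.518, 0.002]
wrist_force: [3.9, 1.2, 3.7]
gripper_width: 13.5
grasp_force: 30.0
the job is handed in; nothing more can be done
None
```

I handed the job in at about 16 s (no verdict came back), with the gripper still holding the shutter: its tooth is about 0.3 mm from its line, and the pointer was within about 0.5 mm of its line when last seen, just after I released the knob.

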